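Open the sprung guard gate of a profile clamping bay and hold it wide

ROBOT

A 6-joint arm with a two-finger parallel gripper is mounted at the origin on the work surface. World frame = base frame: x ahead of the robot, y to its left, z up, the work surface at z = 0. Lengths are in m, angles in degrees, forces in N, time in s.
With the tool pointing down it reaches from about 0.25 to 0.775 m from the base axis. Payload 8.9 kg.
Tool frame: the origin (TCP) lies between the finger pads; the fingertips stand 22 mm ahead of it and the grasp point (between the pads) lies 3 mm ahead of it; z points along the fingers, y is the line along which they close (so a half turn about z gives the same grasp; the last joint's range is limited). The gripper opens to 85 mm and grips with 20 to 120 N. Pads are 22 mm wide; open, the fingers measure 114 mm over their backs; the gripper's body (76 mm by 85 mm) begins 54 mm behind the grasp point. The pads swing forward as they close: fully open they stand 13 mm farther back than shut.
Start: joints at [68.795, 16.656, -8.789, 64.555, 0, 82.019], TCP at [0.12, 0.511, 0.253] pointing down, gripper open.
Joint ranges: [-144.48, 144.48], [-52.06, 99.96], [-74.48, 78.29], [-112.23, 115.85], [-86.99, 84.42], [-180, 180]. Speed limits (degrees/s): [127.2, 127.2, 159.86, 180, 180, 180].

INTERFACE

Orientations are given as [roll, pitch, yaw] about the fixed x, y, z axes, in that order (R = Rz(yaw) Ry(pitch) Rx(roll)).
In Python, from bench import robot gives the robot as it stands.
- The arm moves only by the tool step_arm, never from a script. Its argument "rows" is a list of rows, each a list of 6 numbers: the shift along the tool's x, y, z in mm, then the turn, a rotation vector about the tool's x, y, z in degrees. In form: [[dx, dy, dz, ax, ay, az], ...]. A call has exactly 10 rows; each row is the pose to reach, as a shift and turn from the pose commanded when the call began, along the tool's axes at that moment; what a row does not reach only later rows make up. A row lasts 1/8 s, in which the tool goes at most 62.5 mm and 10.7 degrees, less where a joint would pass 70% of its speed; a pose out of reach is approached as far as the arm can. A call with a gripper value outside its range is refused whole. "jaw" is the opening, from 0 (shut) to 1 (fully open), set as the call begins (left out, the last holds). The fingers move at their own pace and stop on an object; the grip force is fixed at half the most. Time passes only in rows, so rows that repeat a pose let the fingers close, or fill a call up. It gives the time, the measured TCP pose, the force, the opening and the grip force at its end, in the units of the state.
- robot.get_state(): the state, without advancing time (a new reading comes with each control period).
- robot.read_camera(name): name is "scene" or "top" or "wrist"; returns the picture (420x560x3 uint8, blue, green, red); there is no depth.
- robot.calibration(name): a dict with "mtx" (3x3 intrinsics, pixels), "pose" (4x4, takes a point from camera to world coordinates); the wrist camera has in their place "mount" (4x4, takes a point from camera to tool coordinates, whose origin is the TCP and whose axes are the flange's). Camera axes: x right, y down, z forward; pixel columns grow to the right and rows downward; lengths in m; the calibration is good to about 2 mm. A picture is of the moment at which its call begins: read the wrist's pose just before it. calibration takes no time and is no camera call.
- robot.sign_off(): hands the job in; it is judged then, once.
The state is a dict: "clock": time; "qpos": joint angles; "joint_velocities": joint speeds; "joint_efforts": joint torques, N m; "eef_pos": TCP position; "ee_rot": TCP orientation; "ft_force": force on the tool from outside, world axes, zero at the start; "torque": the same for the moment, N m; "gripper_width": opening from 0.0 (shut) to 1.0 (fully open); "grip_force": force on a finger pad.
Only numpy, scipy, OpenCV 4.12 (cv2) and the standard library are available. Lean on these libraries where they do the work, as an engineer would, in place of code of your own. Each camera call takes 0.05 s, during which the arm holds its last target. There are 200 camera calls.

TASK

Open the swing gate on the profile router's clamping bay and hold it for whoever loads the next profile: first squeeze together the two tabs of the lock on the fixed post, so that its bolt draws back and stays back, and only after that squeeze the two tabs of the catch on top of the gate itself. Swing the gate out towards the robot, over its detent, until it stands wide open (70 degrees or more from shut); it is sprung to close, so finish with the gripper still holding it there. Do not disturb the loose things lying round the bay.

Things in the scene. Friction and masses are not known exactly. Their poses are not given: they have to be found in the camera images.
- bay: Fixed white clamping bay. Origin at bench height; x away from the robot at yaw 0 (may stand turned), y left. In its frame, mm: bed x -20..200, y -170..170, top z 20; shut gate along y at x 0 from hinge y 130 to free end y -50; apron under the swing x -115..-20, y 5..165, top z 20; lock post x -13..37, y -166..-76, top z 115. Nothing higher than z 148
- lock_grip (a point): Fixed point on the lock, bay x 0, y -142, z 138 mm; bay axes. Two upright steel tabs beside it (22 mm wide in x, 6 thick in y, z 115 to 148) are squeezed along y from above: fixed tab's outer face at y -160, moving tab's (gate side) at y -110 when home: 50 mm overall, 36 fully squeezed, when this point is midway between them. Keep fingertips above z 118
- lock (a joint): Travel of the lock's moving tab and bolt, m: 0 home (bolt in the gate) to 0.014 fully drawn (bay -y, away from the gate). About 4 N of friction; stays where it is left. Bolt clear of the gate from about 0.008
- gate_grip (a point): Point on the gate's catch, moves with the gate: 146 mm from the hinge axis, z 138 mm; y axis points to the hinge. Two upright tabs (22 mm wide across the gate, 6 thick, gate's top z 115 to 148) are squeezed along the gate from above: outer faces at 128 (fixed) and 178 mm (moving) from the hinge axis, 50 overall; 36 fully squeezed, when this point is midway. Shut, it is at bay y -16
- catch (a joint): Travel of the moving tab and bolt of the gate's catch, m: 0 home to 0.014 fully squeezed (towards the hinge). Sprung: about 4 N to start, 8 N fully in; springs home when let go. The bolt clears the post from about 0.007. Not to be squeezed before the lock is drawn
- gate_hinge (a point): Point on the gate's vertical hinge axis, bay x 0, y 130, z 138 mm. Turns with the gate
- gate (a joint): Swing of the gate, rad: 0 shut, grows as it opens towards the robot (clockwise from above), stop at 1.5. The closing spring takes about 1 N at the catch when shut, 3.5 N wide open. A sprung ball in the apron makes a detent, a bump of some 5 N more at the catch, between about 0.6 and 0.8; let go wide open, the gate swings back
- spray_can: Loose spray can, 54 mm diameter, 150 mm high, upright beside the bay; origin at the centre of its underside. Leave alone
- bracket_tray: Loose black open tray 120 x 90 x 45 mm; origin at the centre of its underside. Leave alone
- screw_box: Loose cardboard box 80 x 55 x 50 mm; origin at the centre of its underside. Leave alone
- screwdriver: Loose screwdriver 200 mm long, lying on the bench in front of the bay. Leave alone

How it is judged (in metres and radians):
On the way, in this order (a step that is already met when the one before it is completed fails the run):
1. the lock on the post is drawn back while the gate is still shut (value of joint lock above 0.009 m and value of joint gate below 0.08 rad), for 0.2 s.
2. the catch on the gate is squeezed in by the fingers while the gate is still near shut (value of joint catch above 0.007 m and contact force between the fingers and catch above 1 N and value of joint gate below 0.3 rad), for 0.1 s.
3. the gate has swung over its detent (value of joint gate above 0.85 rad), for 0.1 s.
At the end, for the whole second after the job is handed in: The gate is still (under 0.1 rad/s) at more than 1.15 rad (66 degrees) from shut, held there by the fingers (over 1 N of contact on the gate or its catch) against its closing spring, and the lock's bolt is still drawn back (over 8 mm) (value of joint gate above 1.15 rad and velocity of joint gate between -0.1 and 0.1 rad/s and value of joint lock above 0.008 m and contact force between the fingers and gate above 1 N); the arm keeps its last pose, push and grip.
It fails at once if the catch on the gate is squeezed while the lock on the post is still home (value of joint catch above 0.006 m and value of joint lock below 0.007 m).
It fails at once if a loose thing by the bay is moved more than 30 mm or the spray can is tipped over (distance of any of spray_can, bracket_tray, screw_box, screwdriver from where it was at the start of the episode above 0.03 m or angle between spray_can's own z axis and vertical above 0.5 rad).
It also fails if it takes over 42 s, if anything falls off the work surface, if the arm or the gripper's body presses on something with over 40 N, if the wrist force passes 120 N, or if a joint passes its speed limit or range.

## Working session

There is one attempt and no reset: what is moved stays moved. The work goes in short steps, Python scripts to look and compute and a tool call to move; the robot and the scene stay as the last step left them, time stands still between calls to the robot, and variables do not carry over. Pictures are saved under pics/ and viewed, at most 10 in all, crops included, and the job is handed in when it is done.

Besides the shell and the picture viewer there is one more tool, called after "Call:" as name(argument=value, ...) on one line, values as JSON. step_arm: Moves the arm, as the interface text tells. Its arguments: {"type":"object","properties":{"rows":{"type":"array"},"jaw":{"type":"number"}},"required":["rows"]}

```bash
mkdir -p pics; python3 - <<'E'
from bench import robot
import cv2,numpy as np
np.set_printoptions(precision=4,suppress=True)
s=robot.get_state();print(s['clock'],s['eef_pos'],s['ee_rot'],s['gripper_width'])
for n in ['scene','top']:
    cv2.imwrite(f'pics/{n}0.png',robot.read_camera(n));c=robot.calibration(n);print(n,c['mtx'],c['pose'])
print(robot.calibration('wrist'))
E
```

```text
0.0 [0.12   0.5107 0.2527] [-179.9248   -0.0087  166.7756] 0.9967257544028492
scene [[499.3749   0.     278.3965]
 [  0.     499.3749 208.1258]
 [  0.       0.       1.    ]] [[-0.4527  0.5569 -0.6964  1.464 ]
 [ 0.8915  0.2676 -0.3655  0.5127]
 [-0.0173 -0.7863 -0.6176  0.9545]
 [ 0.      0.      0.      1.    ]]
top [[446.0477   0.     279.2612]
 [  0.     446.0477 206.2881]
 [  0.       0.       1.    ]] [[ 0.0705 -0.9684  0.2392  0.2043]
 [-0.9975 -0.0698  0.0115 -0.0039]
 [ 0.0056 -0.2394 -0.9709  1.3466]
 [ 0.      0.      0.      1.    ]]
{'mtx': array([[319.1542,   0.    , 281.7077],
       [  0.    , 319.1542, 204.958 ],
       [  0.    ,   0.    ,   1.    ]]), 'mount': array([[-0.0001, -0.9534, -0.3017,  0.0778],
       [ 1.    , -0.0003,  0.0007, -0.0009],
       [-0.0008, -0.3017,  0.9534, -0.1213],
       [ 0.    ,  0.    ,  0.    ,  1.    ]])}
```

View pics/top0.png

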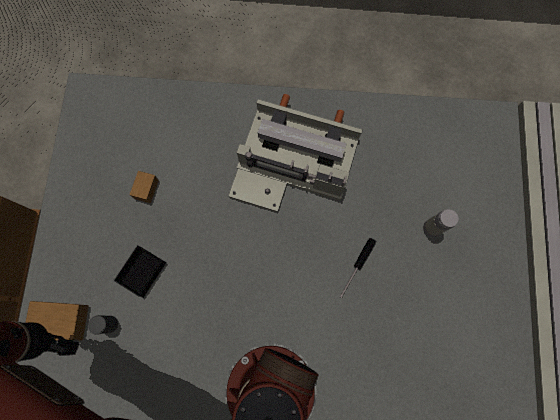

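View pics/scene0.png

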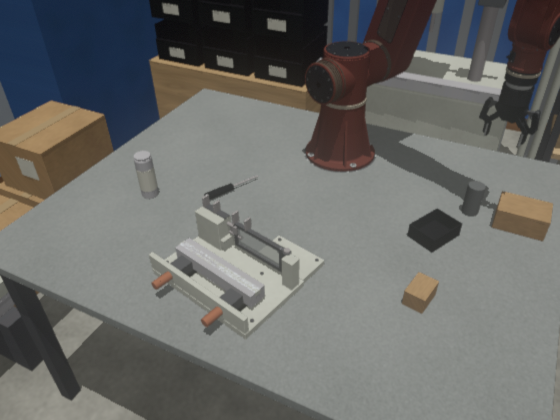

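Top view: the bay is around (300,150), with its apron front edge from (230,197) to (280,211) and the lock post near (330,180). The can is at (446,220), screwdriver at (360,265), tray and box on the left. I'll enlarge the bay crops.

```bash
python3 - <<'E'
import cv2,numpy as np
a=cv2.imread('pics/top0.png')[85:220,220:370]
b=cv2.imread('pics/scene0.png')[180:330,140:330]
a=cv2.resize(a,None,fx=4,fy=4,interpolation=cv2.INTER_CUBIC);cv2.imwrite('pics/topc.png',cv2.convertScaleAbs(a,alpha=1.5))
b=cv2.resize(b,None,fx=4,fy=4,interpolation=cv2.INTER_CUBIC);cv2.imwrite('pics/scenec.png',cv2.convertScaleAbs(b,alpha=1.5))
E
```

```text
(no output)
```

View pics/topc.png

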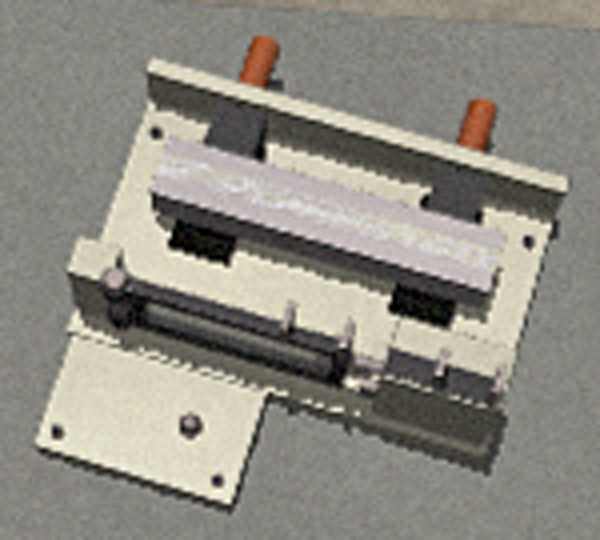

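The crop shows the apron corners at crop (38,445), (232,510), (265,392), the gate tabs' tops at (291,305), (347,325), and the lock tabs' tops at (443,355), (500,375). I'll fit a rigid 2D pose.

```bash
cat > h.py <<'E'
from bench import robot
import cv2,numpy as np
from scipy.spatial.transform import Rotation as R
np.set_printoptions(precision=4,suppress=True)
def ray(mtx,pose,uv,z):
    d=pose[:3,:3]@np.linalg.solve(mtx,[uv[0],uv[1],1.]);o=pose[:3,3]
    return (o+d*(z-o[2])/d[2])[:2]
def fit(B,W):
    B=np.array(B,float);W=np.array(W);b=B.mean(0);w=W.mean(0)
    H=(B-b).T@(W-w);a=np.arctan2(H[0,1]-H[1,0],H[0,0]+H[1,1])
    r=np.array([[np.cos(a),-np.sin(a)],[np.sin(a),np.cos(a)]]);t=w-r@b
    return a,t,(B@r.T+t-W)
def tcp(s):
    T=np.eye(4);T[:3,:3]=R.from_euler('xyz',s['ee_rot'],degrees=True).as_matrix();T[:3,3]=s['eef_pos'];return T
E
python3 - <<'E'
from h import *
c=robot.calibration('top')
P=[((38,445),(-115,165),20),((232,510),(-115,5),20),((265,392),(-20,5),20),((291,305),(0,-1),148),((347,325),(0,-45),148),((443,355),(0,-113),148),((500,375),(0,-157),148)]
W=[ray(c['mtx'],c['pose'],(220+(u[0]+.5)/4-.5,85+(u[1]+.5)/4-.5),z/1000) for u,_,z in P]
a,t,e=fit([np.array(b)/1000 for _,b,_ in P],W)
print(np.degrees(a),t,'\n',e*1000)
r=lambda p:np.array([[np.cos(a),-np.sin(a)],[np.sin(a),np.cos(a)]])@np.array(p)+t
for n,p in dict(lock=(0,-.142),lockmid=(0,-.135),gate=(0,-.016),hinge=(0,.13)).items():print(n,r(p))
for n,uv,z in [('driver handle',(367,252),.015),('driver tip',(341,300),.005),('can',(447,218),.15)]:print(n,ray(c['mtx'],c['pose'],uv,z))
T=tcp(robot.get_state());print(T)
g=np.r_[r((0,-.135)),.30]
for yaw in (0,90,180,-90):
  y=np.degrees(a)+yaw
  Tt=np.eye(4);Tt[:3,:3]=R.from_euler('xyz',[180,0,y],degrees=True).as_matrix();Tt[:3,3]=g
  D=np.linalg.inv(T)@Tt;print(yaw,D[:3,3]*1000,R.from_matrix(D[:3,:3]).as_rotvec(degrees=True))
E
```

```text
-12.403533744982237 [ 0.6292 -0.0151] 
 [[-0.6666  2.6888]
 [ 5.4747 -0.965 ]
 [ 2.6465 -2.5415]
 [-5.7863  1.4477]
 [-3.1834 -1.025 ]
 [-0.4404  1.3585]
 [ 1.9556 -0.9635]]
lock [ 0.5987 -0.1538]
lockmid [ 0.6002 -0.1469]
gate [ 0.6258 -0.0307]
hinge [0.6571 0.1119]
driver handle [ 0.4103 -0.2609]
driver tip [ 0.2642 -0.1896]
can [ 0.4992 -0.4524]
[[-0.9735  0.2288 -0.0004  0.12  ]
 [ 0.2288  0.9735 -0.0011  0.5107]
 [ 0.0001 -0.0012 -1.      0.2528]
 [ 0.      0.      0.      1.    ]]
0 [-617.9389 -530.4392  -46.6788] [ -0.0127   0.1049 179.18  ]
90 [-617.9389 -530.4392  -46.6788] [-0.059   0.0462 89.18  ]
180 [-617.9389 -530.4392  -46.6788] [-0.0671 -0.0081 -0.82  ]
-90 [-617.9389 -530.4392  -46.6788] [ -0.0464  -0.0592 -90.82  ]
```

Call:
step_arm(rows=[[-46, -40, -4, 0, 0, 0], [-93, -80, -8, 0, 0, 0], [-139, -120, -12, 0, 0, 0], [-185, -160, -16, 0, 0, 0], [-231, -200, -20, 0, 0, 0], [-278, -239, -24, 0, 0, 0], [-324, -279, -28, 0, 0, 0], [-370, -319, -32, 0, 0, 0], [-417, -358, -36, 0, 0, 0], [-463, -398, -40, 0, 0, -0.5]], jaw=1)

```text
clock: 1.35
eef_pos: [0.4806, 0.0158, 0.2933]
ee_rot: [180.0, -0.0, 167.3]
ft_force: [1.4, 1.1, -0.3]
gripper_width: 1.002
grip_force: 0.0
```

Call:
step_arm(rows=[[-40, -35, 0, 0, 0, 0], [-80, -70, 0, 0, 0, 0], [-120, -105, 0, 0, 0, -0.3], [-155, -133, -7, 0, 0, -0.3], [-155, -133, -7, 0, 0, -0.3], [-155, -133, -7, 0, 0, -0.3], [-155, -133, -7, 0, 0, -0.3], [-155, -133, -7, 0, 0, -0.3], [-155, -133, -7, 0, 0, -0.3], [-155, -133, -7, 0, 0, -0.3]])

```text
clock: 2.6
eef_pos: [0.6016, -0.1459, 0.3005]
ee_rot: [-180.0, 0.0, 167.6]
ft_force: [-0.2, 0.5, 0.7]
gripper_width: 0.998
grip_force: 0.0
```

```bash
python3 - <<'E'
from h import *
s=robot.get_state();print(s['clock'],s['eef_pos'],s['ee_rot'],s['gripper_width'],s['qpos'])
np.save('T1.npy',tcp(s))
im=robot.read_camera('wrist');cv2.imwrite('pics/w1.png',cv2.convertScaleAbs(im,alpha=1.4))
E
```

```text
2.6 [ 0.6016 -0.1459  0.3005] [-179.9989    0.0124  167.5947] 0.997896326341403 [-20.3962  26.3177  12.6457  76.3155   0.0006  -7.9908]
```

View pics/w1.png

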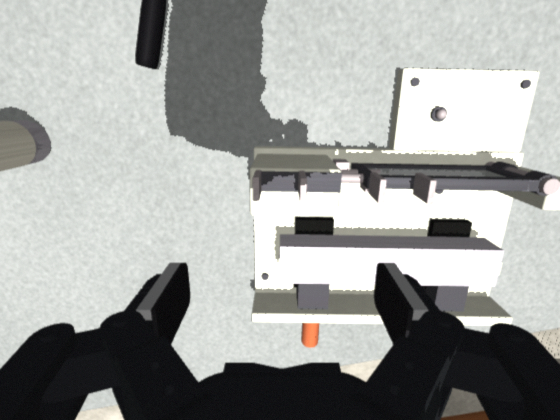

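The wrist view shows the lock tabs near (256,185), (303,185), the gate tabs near (378,185), (432,187), and the hinge at about (549,185). I'll zoom in on that strip.

```bash
python3 - <<'E'
import cv2
im=cv2.imread('pics/w1.png')[140:215,240:440]
cv2.imwrite('pics/w1c.png',cv2.resize(im,None,fx=4,fy=4,interpolation=cv2.INTER_CUBIC))
E
```

```text
(no output)
```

View pics/w1c.png

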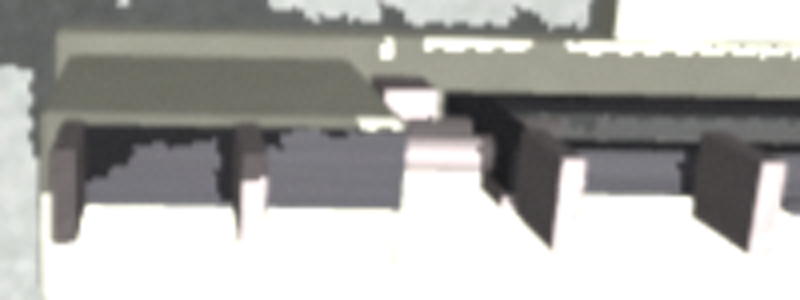

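```bash
python3 - <<'E'
from h import *
c=robot.calibration('wrist');T=np.load('T1.npy');pose=T@c['mount']
P=[((64,242),(11,-157)),((252,240),(11,-113)),((562,249),(11,-45)),((758,249),(11,-1)),((573,155),(-11,-45)),((771,160),(-11,-1))]
W=[ray(c['mtx'],pose,(240+(u[0]+.5)/4-.5,140+(u[1]+.5)/4-.5),.148) for u,_ in P]
a,t,e=fit([np.array(b)/1000 for _,b in P],W)
print(np.degrees(a),t,'\n',e*1000)
r=np.array([[np.cos(a),-np.sin(a)],[np.sin(a),np.cos(a)]])
for n,p in dict(lock=(0,-.142),lockmid=(0,-.135),gate=(0,-.016),hinge=(0,.13)).items():
  w=r@np.array(p)+t;D=np.linalg.inv(T)@np.r_[w,.144,1];print(n,w,D*1000)
E
```

```text
-13.509633917223884 [ 0.6261 -0.0156] 
 [[-0.6015 -0.4911]
 [ 1.0811  1.0987]
 [-0.0601 -0.2822]
 [ 0.7567 -0.4501]
 [-0.4931 -0.1696]
 [-0.6831  0.2943]]
lock [ 0.5929 -0.1537] [   6.8924   -9.4909  156.463  1000.    ]
lockmid [ 0.5945 -0.1469] [   6.7575   -2.4922  156.4629 1000.    ]
gate [ 0.6223 -0.0312] [   4.4641  116.4857  156.461  1000.    ]
hinge [0.6564 0.1108] [   1.6503  262.4586  156.4587 1000.    ]
```

The fit residuals are about 1 mm. I'll descend over the lock and then squeeze.

Call:
step_arm(rows=[[7, -10, 15, 0, 0, 1.1], [7, -10, 40, 0, 0, 1.1], [7, -10, 65, 0, 0, 1.1], [7, -10, 90, 0, 0, 1.1], [7, -10, 115, 0, 0, 1.1], [7, -10, 135, 0, 0, 1.1], [7, -10, 150, 0, 0, 1.1], [7, -10, 156, 0, 0, 1.1], [7, -10, 156, 0, 0, 1.1], [7, -10, 156, 0, 0, 1.1]])

```text
clock: 3.9
eef_pos: [0.5931, -0.1546, 0.1451]
ee_rot: [-180.0, 0.1, 166.5]
ft_force: [0.8, 0.4, 0.1]
gripper_width: 0.999
grip_force: 0.0
```

Call:
step_arm(rows=[[0, 0, 0, 0, 0, 0], [0, 0, 0, 0, 0, 0], [0, 0, 0, 0, 0, 0], [0, 0, 0, 0, 0, 0], [0, 0, 0, 0, 0, 0], [0, 0, 0, 0, 0, 0], [0, 0, 0, 0, 0, 0], [0, 0, 0, 0, 0, 0], [0, 0, 0, 0, 0, 0], [0, 0, 0, 0, 0, 0]], jaw=0)

```text
clock: 5.15
eef_pos: [0.5933, -0.1531, 0.1452]
ee_rot: [179.8, 0.1, 166.5]
ft_force: [0.2, 7.2, 9.0]
gripper_width: 0.396
grip_force: 60.3
```

The opening of 34 mm means a full squeeze. I'll open, rise, move above the gate catch and check the lock.

Call:
step_arm(rows=[[0, 0, 0, 0, 0, 0], [0, 0, 0, 0, 0, 0], [0, 0, 0, 0, 0, 0], [0, 0, 0, 0, 0, 0], [0, 0, -20, 0, 0, 0], [0, 0, -50, 0, 0, 0], [0, 20, -80, 0, 0, 0], [0, 70, -80, 0, 0, 0], [0, 110, -80, 0, 0, 0], [0, 127, -80, 0, 0, 0]], jaw=1)

```text
clock: 6.4
eef_pos: [0.6226, -0.0291, 0.2243]
ee_rot: [180.0, 0.0, 166.6]
ft_force: [0.2, -0.2, -0.6]
gripper_width: 1.0
grip_force: 0.0
```

```bash
python3 - <<'E'
from h import *
s=robot.get_state();print(s['clock'],s['eef_pos'],s['ee_rot'],s['gripper_width'],s['ft_force'])
np.save('T2.npy',tcp(s))
im=robot.read_camera('wrist');im=cv2.convertScaleAbs(im,alpha=1.4)
cv2.imwrite('pics/w2.png',im)
E
```

```text
6.4 [ 0.6226 -0.0291  0.2243] [179.9967   0.0022 166.5794] 0.9998306522851386 [ 0.1599 -0.1681 -0.5659]
```

View pics/w2.png

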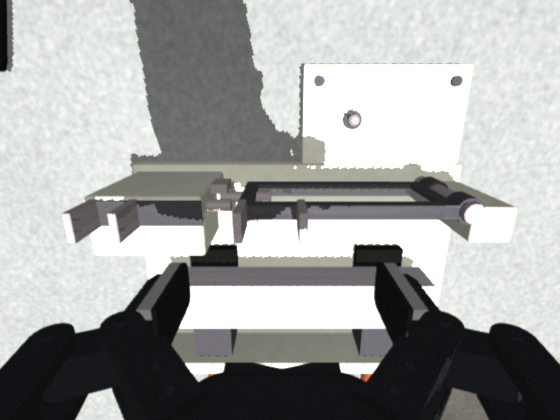

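The lock tabs at (68,241) and (113,241) are about 30 mm apart against 44 before, so the lock is fully drawn. The gate tabs at (237,241) and (303,239) put the tool centre at bay y ≈ -15, as wanted. Next: descend and squeeze.

Call:
step_arm(rows=[[0, 0, 20, 0, 0, 0], [0, 0, 40, 0, 0, 0], [0, 0, 60, 0, 0, 0], [0, 0, 75, 0, 0, 0], [0, 0, 80, 0, 0, 0], [0, 0, 80, 0, 0, 0], [0, 0, 80, 0, 0, 0], [0, 0, 80, 0, 0, 0], [0, 0, 80, 0, 0, 0], [0, 0, 80, 0, 0, 0]])

```text
clock: 7.7
eef_pos: [0.6224, -0.0309, 0.1444]
ee_rot: [-180.0, 0.0, 166.5]
ft_force: [0.2, 0.3, 0.5]
gripper_width: 1.002
grip_force: 0.0
```

Call:
step_arm(rows=[[0, 0, 0, 0, 0, 0], [0, 0, 0, 0, 0, 0], [0, 0, 0, 0, 0, 0], [0, 0, 0, 0, 0, 0], [0, 0, 0, 0, 0, 0], [0, 0, 0, 0, 0, 0], [0, 0, 0, 0, 0, 0], [0, 0, 0, 0, 0, 0], [0, 0, 0, 0, 0, 0], [0, 0, 0, 0, 0, 0]], jaw=0)

```text
clock: 8.95
eef_pos: [0.623, -0.0298, 0.1454]
ee_rot: [179.9, 0.1, 166.5]
ft_force: [-0.7, 6.9, 7.3]
gripper_width: 0.4
grip_force: 61.6
```

```bash
python3 - <<'E'
from h import *
s=robot.get_state();print(s['clock'],s['eef_pos'],s['ee_rot'],s['gripper_width'],s['ft_force'],s['qpos'])
p=s['eef_pos'][:2];h=np.array([.6564,.1108]);print('radius',np.linalg.norm(p-h))
T=tcp(s)
L=np.linalg.inv(T)@np.r_[h,s['eef_pos'][2],1];L=L[:2]*1000;print('hinge in tool',L)
for d in (10,15,20,30,40,50,60,65,70,75,80):  # tool rotates +d about tool z (clockwise from above)
  c,sn=np.cos(np.radians(d)),np.sin(np.radians(d));q=L-np.array([[c,-sn],[sn,c]])@L
  w=(T@np.r_[q/1000,0,1])[:2];print(d,q.round(1),w,np.hypot(*w))
E
```

```text
8.95 [ 0.623  -0.0298  0.1454] [179.8937   0.0769 166.5392] 0.3997545410137109 [-0.6558  6.8648  7.2813] [-9.5013 31.419  -2.6185 55.8785  0.1007  3.9595]
radius 0.14453232401917376
hinge in tool [  0.2022 144.5319]
10 [25.1  2.2] [ 0.599  -0.0219] 0.5994430312916359
15 [37.4  4.9] [ 0.5877 -0.0164] 0.5879276332306139
20 [49.4  8.6] [ 0.5769 -0.0099] 0.576963347951054
30 [72.3 19.3] [0.5571 0.0058] 0.5571589346550754
40 [93.  33.7] [0.5404 0.0246] 0.5409551958653958
50 [110.8  51.5] [0.5272 0.046 ] 0.5291943777955617
60 [125.3  72.1] [0.5179 0.0695] 0.5225428105090869
65 [131.1  83.3] [0.5148 0.0817] 0.5212702863644454
70 [135.9  94.9] [0.5128 0.0941] 0.5214000207845206
75 [139.8 106.9] [0.5119 0.1067] 0.5229299855772247
80 [142.5 119.2] [0.5121 0.1193] 0.525836396164417
```

Full squeeze again, at radius about 145 mm. I'll swing the gate along the arc in 3° steps.

Call:
step_arm(rows=[[7.6, 0.2, 0, 0, 0, 3], [15.2, 0.8, 0, 0, 0, 6], [22.7, 1.8, 0, 0, 0, 9], [30.1, 3.2, 0, 0, 0, 12], [37.5, 4.9, 0, 0, 0, 15], [44.8, 7.1, 0, 0, 0, 18], [52, 9.6, 0, 0, 0, 21], [59, 12.5, 0, 0, 0, 24], [65.8, 15.8, 0, 0, 0, 27], [72.5, 19.4, 0, 0, 0, 30]])

```text
clock: 10.2
eef_pos: [0.5576, 0.006, 0.1454]
ee_rot: [179.8, 0.1, 136.5]
ft_force: [3.7, 6.2, 5.5]
gripper_width: 0.403
grip_force: 62.4
```

Call:
step_arm(rows=[[7.6, 0.2, 0, 0, 0, 3], [15.2, 0.8, 0, 0, 0, 6], [22.7, 1.8, 0, 0, 0, 9], [30.1, 3.2, 0, 0, 0, 12], [37.5, 4.9, 0, 0, 0, 15], [44.8, 7.1, 0, 0, 0, 18], [52, 9.6, 0, 0, 0, 21], [59, 12.5, 0, 0, 0, 24], [65.8, 15.8, 0, 0, 0, 27], [72.5, 19.4, 0, 0, 0, 30]])

```text
clock: 11.45
eef_pos: [0.5184, 0.0699, 0.1454]
ee_rot: [179.8, -0.0, 106.5]
ft_force: [3.2, 4.2, 7.3]
gripper_width: 0.396
grip_force: 61.9
```

Call:
step_arm(rows=[[7.6, 0.2, 0, 0, 0, 3], [15.2, 0.8, 0, 0, 0, 6], [22.7, 1.8, 0, 0, 0, 9], [30.1, 3.2, 0, 0, 0, 12], [37.5, 4.9, 0, 0, 0, 15], [41.2, 6, 0, 0, 0, 16.5], [41.2, 6, 0, 0, 0, 16.5], [41.2, 6, 0, 0, 0, 16.5], [41.2, 6, 0, 0, 0, 16.5], [41.2, 6, 0, 0, 0, 16.5]])

```text
clock: 12.7
eef_pos: [0.5123, 0.111, 0.1454]
ee_rot: [179.9, -0.1, 90.1]
ft_force: [2.1, 3.7, 8.7]
gripper_width: 0.4
grip_force: 61.1
```

```bash
python3 - <<'E'
from h import *
s=robot.get_state();print(s['clock'],s['eef_pos'],s['ee_rot'],s['gripper_width'],s['ft_force'],s['grip_force'])
a=robot.read_camera('wrist');b=robot.read_camera('top')[85:220,220:370]
b=cv2.resize(b,(467,420),interpolation=cv2.INTER_CUBIC)
o=np.hstack([a,b]);o=cv2.resize(o,(800,int(420*800/o.shape[1])));cv2.imwrite('pics/end.png',cv2.convertScaleAbs(o,alpha=1.4))
E
```

```text
12.7 [0.5123 0.111  0.1454] [179.8607  -0.0951  90.0943] 0.3998447902079279 [2.1452 3.715  8.6805] 61.14257097244263
```

View pics/end.png

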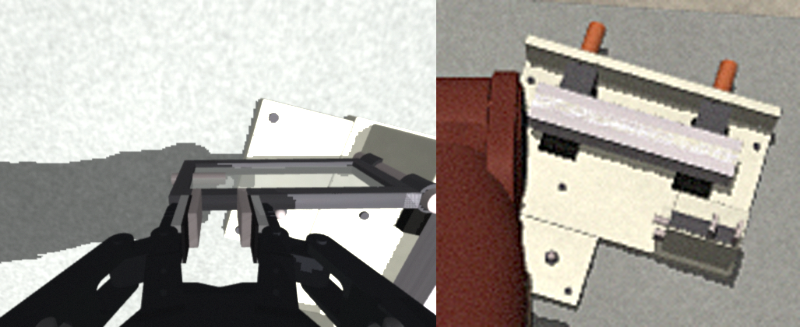

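The gate stands about 76° open with both of its tabs gripped at (193,215) and (246,215). In the top view the lock tabs at (690,215) and (712,225) are still together. I'll hand in.

```bash
python3 -c "
from bench import robot
print(robot.sign_off())"
```

```text
the job is handed in; nothing more can be done
None
```

I drew the lock first, then squeezed the catch and swung the gate to about 76° open. I handed the job in after 12.8 s with the gripper still holding the gate; the sign-off gave no verdict.

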